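Open a sunken vent valve with its guard key

TASK

Open the vent valve that is sunk at the bottom of the guard hole in the grey valve block: take the square-handled key off its rest, stand it upright in the guard hole and let go of it. Then take it again from above, feel for the place where its slotted tip drops fully over the valve's cross, and turn the valve anticlockwise (seen from above) to its stop. Leave the key standing fully down in the valve, and leave the other things on the bench where they are.

Things in the scene. Friction and masses are not known exactly. Their poses are not given: they have to be found in the camera images.
- valve_block: Fixed grey case 120 x 120 x 85 mm standing on the worktop, round guard hole 39 mm wide and 65 mm deep in the middle of its top. Origin: centre of its underside; z up. It may stand left or right of the key rest. A gauge on its front (-x) side sticks out 8 mm and a brass pipe stub on its back 30 mm, both half way up.
- guard_mouth (a point): Centre of the guard hole at the level of the block's top face, 85 mm above the worktop; the hole runs straight down from here and its rim has a 3 mm chamfer.
- spindle (a joint): Turn of the valve spindle at the bottom of the guard hole, rad, growing anticlockwise seen from above: 0 shut, starts at 0 to 0.3, hard stop at 1.5 (fully open). Friction about 0.12 N m; it stays where it is left. How the cross sits on the spindle differs each time and is NOT given by this value.
- key_rest: Fixed rest: two U-shaped saddles (8 mm thick, 42 mm wide, 79 mm high) 41 and 83 mm from its origin along its x, on a foot 85 x 70 x 8 mm from 25 to 110 mm along x. Origin: on the worktop below the middle of the handle of the key lying there, clear of the foot; x runs along the key to its tip.
- valve_key: Loose key 150 mm long, 0.18 kg, lying level in the rest, axis 75 mm above the worktop; lifts straight up out of the saddles. Black square handle 26 x 26 x 60 mm, square steel shaft 16 x 16 x 60 mm, round collar 33 mm across and 16 mm long, slotted tip. Origin: middle of the handle, on the axis. x along the key towards the tip, y and z square to the handle's sides.
- key_tip (a point): Centre of the key's tip end, 120 mm from its origin along its x. Tip: four prongs 14 mm long (34 mm over the corners) with a cross-shaped slot 9 mm wide between them, parallel to the handle's sides. In the guard it is 49 mm below the mouth while resting on the cross and 63 mm once dropped over it; the handle's middle is then 71 or 57 mm above the mouth.
- key_end (a point): Centre of the handle's free end, 30 mm from the origin along the key's -x.
- brush: Bystander, loose: blue hand brush 178 x 26 x 25 mm near the front edge; origin under its middle.
- petri_dish: Bystander, loose: clear flat dish 84 mm wide, 14 mm high near the front edge; origin under its middle.
- jar: Bystander, loose: clear jar with dark lid 72 mm wide, 91 mm high, behind the work; origin under its middle.
- timer: Bystander, loose: white round mechanical timer 64 mm wide, 47 mm high, behind the work; origin under its middle.
- beaker: Bystander, loose: clear beaker 65 mm wide, 90 mm high, behind the work at the right; origin under its middle.
- cross_top (a point): Middle of the top of the steel cross on the spindle, on the hole's axis 49 mm below the mouth: two crossed upright fins 22 mm long, 4 mm thick, 14 mm high. Its angle is not given (this point's axes are the block's): feel for the angle at which the key drops over it; it repeats every quarter turn.

How it is judged (in metres and radians):
On the way, in this order (a step that is already met when the one before it is completed fails the run):
1. the key stands upright in the guard hole, let go, with the valve not yet turned open (z of key_tip in the frame of guard_mouth below -0.04 m and horizontal distance between key_tip and guard_mouth below 0.008 m and horizontal distance between key_tip and key_end below 0.03 m and contact force between the fingers and valve_key below 0.05 N and value of joint spindle below 0.6 rad), for 0.2 s.
2. the valve is turned to its open stop (value of joint spindle above 1.35 rad), for 0.1 s.
At the end, for the whole second after the job is handed in: The spindle is at its open stop (within 0.15 rad: above 1.35 of 1.5), and the key stands upright at rest in the guard hole (its ends within 30 mm of one plumb line), tip within 8 mm of the hole's axis and at least 56 mm below the mouth, so dropped over the cross (value of joint spindle above 1.35 rad and z of key_tip in the frame of guard_mouth below -0.056 m and horizontal distance between key_tip and guard_mouth below 0.008 m and horizontal distance between key_tip and key_end below 0.03 m and linear speed of valve_key below 0.02 m/s); the robot touches nothing.
It fails at once if a bystander (brush, dish, jar, timer, beaker) is shifted by more than 30 mm (distance of any of brush, petri_dish, jar, timer, beaker from where it was at the start of the episode above 0.03 m).
It also fails if it takes over 67 s, if anything falls off the work surface, if the arm or the gripper's body presses on something with over 40 N, if the wrist force passes 120 N, or if a joint passes its speed limit or range.

ROBOT

A 6-joint arm with a two-finger parallel gripper is mounted at the origin on a cart in front of the work surface, level with it; the furniture and walls round the work are solid. World frame = base frame: x ahead of the robot, y to its left, z up, the work surface at z = 0. Lengths are in m, angles in degrees, forces in N, time in s.
With the tool pointing down it reaches from about 0.3 to 0.75 m from the base axis. Payload 8.5 kg.
Tool frame: the origin (TCP) lies at the very end of the fingers, on their centre line; the grasp point (between the pads) lies 19 mm behind it (env.grip_point_offset is the distance from the TCP to the grasp point, in m); z points along the fingers, y is the direction in which the jaws open and shut (so a half turn about z gives the same grasp; the last joint's range is limited). The gripper opens to 85 mm and grips with 20 to 120 N. Pads are 22 mm wide; open, the fingers measure 114 mm over their backs; the gripper's body (76 mm by 85 mm) begins 54 mm behind the grasp point. The pads swing forward as they close: fully open they stand 13 mm farther back than shut.
Start: joints at [-85.732, 21.807, 74.336, -0, 83.858, -12.336], TCP at [0.157, -0.527, 0.231] pointing down, gripper open.
Joint ranges: [-178.18, 178.18], [-50.72, 133.34], [12.68, 142.11], [-81.47, 261.47], [9.98, 163.14], [-165.26, 165.26]. Speed limits (degrees/s): [136.94, 136.94, 180, 180, 180, 180].

INTERFACE

Orientations are given as a 3x3 rotation matrix whose columns are the frame's x, y, z axes.
In Python, from rig import env gives the robot as it stands.
- The arm moves only by the tool move_arm, never from a script. Its argument "moves" is a list of rows, each a list of 4 numbers: the shift along the tool's x, y, z in mm, then the turn about the tool's z in rad. In form: [[tx, ty, tz, spin], ...]. A call has 1 to 20 rows; each row is the pose to reach, as a shift and turn from the pose commanded when the call began, along the tool's axes at that moment; what a row does not reach only later rows make up. A row lasts 1/10 s, in which the tool goes at most 50 mm and 8.59 degrees, less where a joint would pass 70% of its speed; a pose out of reach is approached as far as the arm can. A call with a gripper value outside its range is refused whole. "grip" is the closure, from 0 (fully open) to 1 (shut), set as the call begins (left out, the last holds). The fingers move at their own pace and stop on an object; "grip_force" is the grip in N (left out, the last holds). Time passes only in rows, so rows that repeat a pose let the fingers close. It gives the time, the measured TCP pose, the force and the opening at its end, in the units of the state.
- env.observe(): the state, without advancing time (a new reading comes with each control period).
- env.get_image(name): name is "scene" or "top"; returns the picture (480x640x3 uint8, red, green, blue); there is no depth.
- env.get_calibration(name): a dict with "fovy" (degrees; the focal length in pixels is half the picture's height over the tangent of half this angle, whatever the lens; pixels are square), "cx", "cy" (the principal point, pixels), "k1" (the pictures are not rectified: a ray, as slopes to the right and down, at radius r is drawn at 1 + k1 r^2 times it, then the intrinsics apply), "extrinsics" (4x4, takes a point from world to camera coordinates). Camera axes: x right, y up, looking along -z (the intrinsics and any distortion apply to the point x, -y, -z); pixel columns grow to the right and rows downward; lengths in m; the calibration is good to about 2 mm. A picture is of the moment at which its call begins. get_calibration takes no time and is no camera call.
- env.close_job(): hands the job in, once; it reports no verdict.
Trained networks look in the newest picture that a camera, given by its name, has taken for a name from the list of things; names that differ only in an ending like _2 or _b are one class to them, and where a whole thing is asked for, a point or a joint stands for the part that bears it (a point fixed in the world has none). Each returns a list of dicts, best first, with "conf" (0 to 1); they miss things now and then, are a little off and sometimes report something else, mostly with a low value. They report only what shows in the picture. A call takes as long as a camera call.
- env.silhouettes(camera, name): "region" (480x640 bool, what is visible of it) and "point" ([row, column] in pixels, amid what is visible of it).
- env.tip_of(camera, name): "point" ([row, column] in pixels: a listed point, or the origin of a listed thing).
The state is a dict: "time_s": time; "q": joint angles; "qvel": joint speeds; "joint_efforts": joint torques, N m; "position": TCP position; "tool_rot": TCP orientation; "ft_force": force on the tool from outside, world axes, zero at the start; "wrist_torque": the same for the moment, N m; "grip_width": finger opening in m.
Only numpy, scipy, OpenCV 4.12 (cv2) and the standard library are available. Lean on these libraries where they do the work, as an engineer would, in place of code of your own. Each camera call takes 0.05 s, during which the arm holds its last target.

## Working session

There is one attempt and no reset: what is moved stays moved. The work goes in short steps, Python scripts to look and compute and a tool call to move; the robot and the scene stay as the last step left them, time stands still between calls to the robot, and variables do not carry over. Pictures are saved under pics/ and viewed, and the job is handed in when it is done.

Besides the shell and the picture viewer there is one more tool, called as name([rows], argument=value, ...), one row to a line, values as JSON. move_arm: Moves the arm, as the interface text tells. Its arguments: {"type":"object","properties":{"moves":{"type":"array"},"grip":{"type":"number"},"grip_force":{"type":"number"}},"required":["moves"]}

```bash
mkdir -p pics; ls
cat > h.py <<'E'
import numpy as np, cv2
from rig import env
def cal(n):
    c=env.get_calibration(n); f=240/np.tan(np.radians(c['fovy'])/2); return c,f
def ray(n,rc):
    c,f=cal(n); K=np.array([[f,0,c['cx']],[0,f,c['cy']],[0,0,1.]])
    u=(rc[1]-c['cx'])/f; v=(rc[0]-c['cy'])/f
    x,y=u,v
    for _ in range(50):
        s=1+c['k1']*(x*x+y*y); x,y=u/s,v/s
    d=np.array([x,-y,-1.]); E=np.array(c['extrinsics']); R=E[:3,:3]; t=E[:3,3]
    d=R.T@d; return -R.T@t, d/np.linalg.norm(d)
def proj(n,p):
    c,f=cal(n); E=np.array(c['extrinsics']); q=E[:3,:3]@np.asarray(p)+E[:3,3]
    x,y=q[0]/-q[2],-q[1]/-q[2]; s=1+c['k1']*(x*x+y*y)
    return np.array([c['cy']+f*y*s,c['cx']+f*x*s])
def onz(n,rc,z):
    o,d=ray(n,rc); return o+d*(z-o[2])/d[2]
def tri(a,ra,b,rb):
    o1,d1=ray(a,ra);o2,d2=ray(b,rb)
    A=np.stack([d1,-d2],1); s=np.linalg.lstsq(A,o2-o1,rcond=None)[0]
    p,q=o1+s[0]*d1,o2+s[1]*d2; return (p+q)/2,np.linalg.norm(p-q)
def save(im,name): cv2.imwrite('pics/'+name,im[:,:,::-1])
E
python3 - <<'E'
from h import *
for n in('scene','top'):
    save(env.get_image(n),n+'0.png'); c,f=cal(n); print(n,c['k1'],f,ray(n,(240,320)))
pts={}
for name in('key_tip','key_end','valve_key','guard_mouth','valve_block','key_rest'):
    for n in('scene','top'):
        r=env.tip_of(n,name); print(name,n,[(np.round(x['point'],1).tolist(),round(x['conf'],2)) for x in r[:2]])
        if r: pts[name,n]=r[0]['point']
    if (name,'scene') in pts and (name,'top') in pts: print('  ',tri('scene',pts[name,'scene'],'top',pts[name,'top']))
s=env.observe(); print(s['time_s'],s['position'],s['tool_rot'],s['grip_width'],s['ft_force'])
E
```

```text
pics
scene -0.2013438654303169 610.2213766100142 (array([-0.35921291, -0.98827956,  0.83939656]), array([ 0.68076097,  0.46991913, -0.56190792]))
top -0.13443714972863963 510.38659254752116 (array([ 0.44096939, -0.35567222,  1.23583562]), array([ 0.12652189,  0.0100699 , -0.9919127 ]))
key_tip scene [([214.2, 319.1], 0.74), ([253.7, 345.6], 0.56)]
key_tip top [([209.2, 293.3], 0.63)]
   (array([ 0.66139523, -0.28123053,  0.07065994]), np.float64(0.002683227543179342))
key_end scene []
key_end top [([271.6, 265.0], 0.88), ([260.1, 356.3], 0.41)]
valve_key scene [([226.5, 275.2], 0.84)]
valve_key top [([257.6, 271.8], 0.75), ([282.3, 426.0], 0.56)]
   (array([ 0.54975582, -0.2338725 ,  0.07507207]), np.float64(0.001442237426075093))
guard_mouth scene [([255.4, 343.9], 0.73), ([252.5, 276.9], 0.57)]
guard_mouth top [([256.3, 359.4], 0.94), ([330.4, 401.3], 0.65)]
   (array([ 0.54798432, -0.4300479 ,  0.0787492 ]), np.float64(0.00819509701713948))
valve_block scene [([285.4, 345.4], 0.94)]
valve_block top [([258.8, 356.4], 0.64)]
   (array([ 0.55203025, -0.43115528, -0.00566123]), np.float64(0.0011073050050152335))
key_rest scene []
key_rest top [([260.3, 273.8], 0.94)]
0.7 [ 0.15715584 -0.52702219  0.23133219] [[ 9.58302592e-01  2.85755387e-01 -1.40471195e-05]
 [ 2.85755387e-01 -9.58302592e-01  3.34420566e-05]
 [-3.90514326e-06 -3.60616496e-05 -9.99999999e-01]] 0.08523235511346484 [ 0.42669704 -0.45855554  1.06652685]
```

View pics/scene0.png

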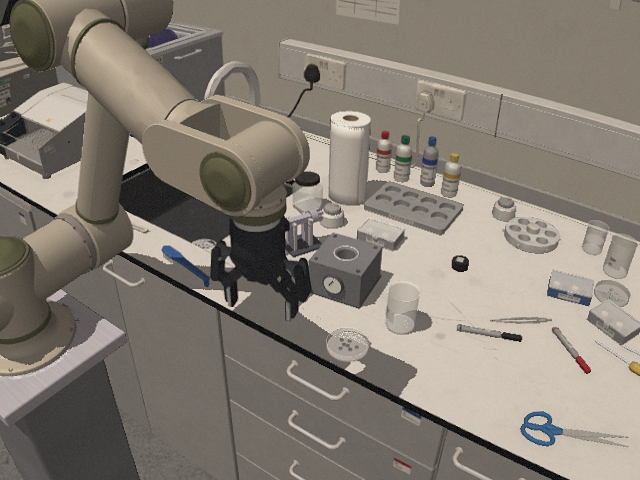

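View pics/top0.png

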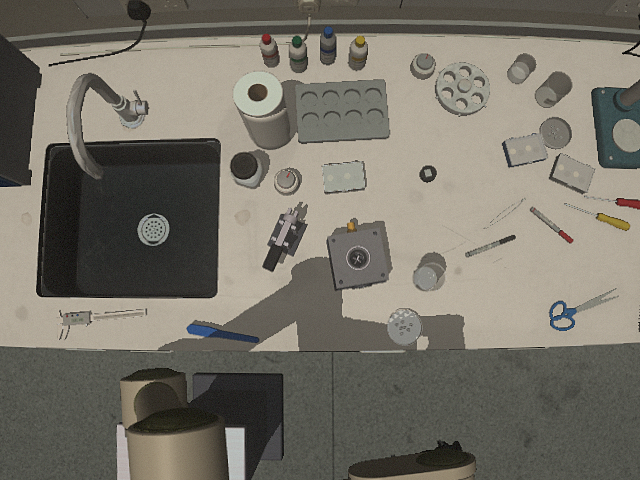

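Run:
```python
from h import *
im=cv2.imread('pics/top0.png')[:,:,::-1]
a=cv2.resize(im[190:300,240:400],(800,550),interpolation=cv2.INTER_CUBIC); save(a,'topz.png')
b=cv2.resize(im[242:274,342:374],(512,512),interpolation=cv2.INTER_CUBIC); save(b,'holez.png')
im=cv2.imread('pics/scene0.png')[:,:,::-1]
a=cv2.resize(im[170:320,250:450],(800,600),interpolation=cv2.INTER_CUBIC); save(a,'scz.png')
for n,rc in(('mouth',(258.5,358.5)),):
    print(onz('top',rc,.085))
for p in ((.5498,-.2339,.075),(.6614,-.2812,.075),(.522,-.222,.075)): print(proj('top',p),proj('scene',p))
print('beaker',onz('top',(285,425),0.0),'dish',onz('top',(326,404),0))
```

```text
[ 0.54486734 -0.43082289  0.085     ]
[257.38619276 272.06171494] [226.52154574 274.90875685]
[209.20312947 292.71024327] [212.6189092  319.68098795]
[269.54443052 266.81774828] [230.13165475 263.21174723]
beaker [ 0.4866081  -0.59690698  0.        ] dish [ 0.38873007 -0.54354993  0.        ]
```

View pics/topz.png

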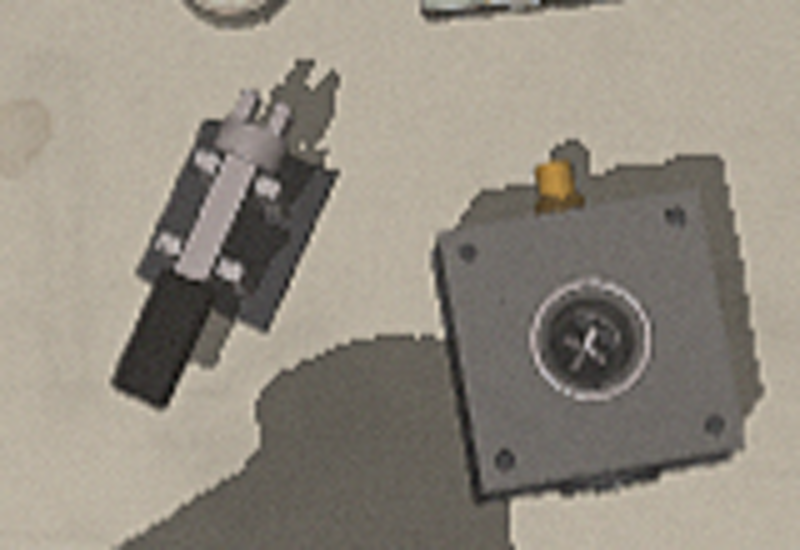

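View pics/holez.png

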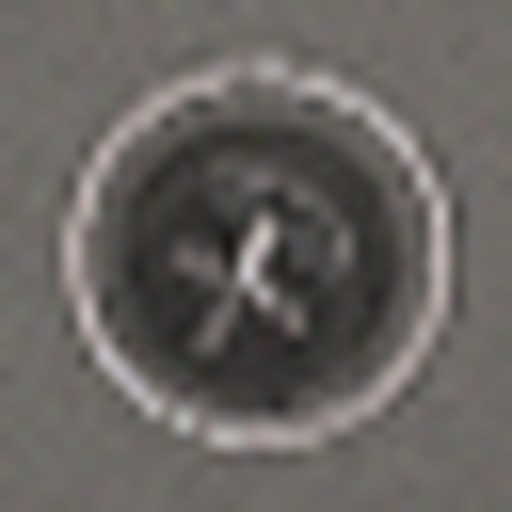

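View pics/scz.png

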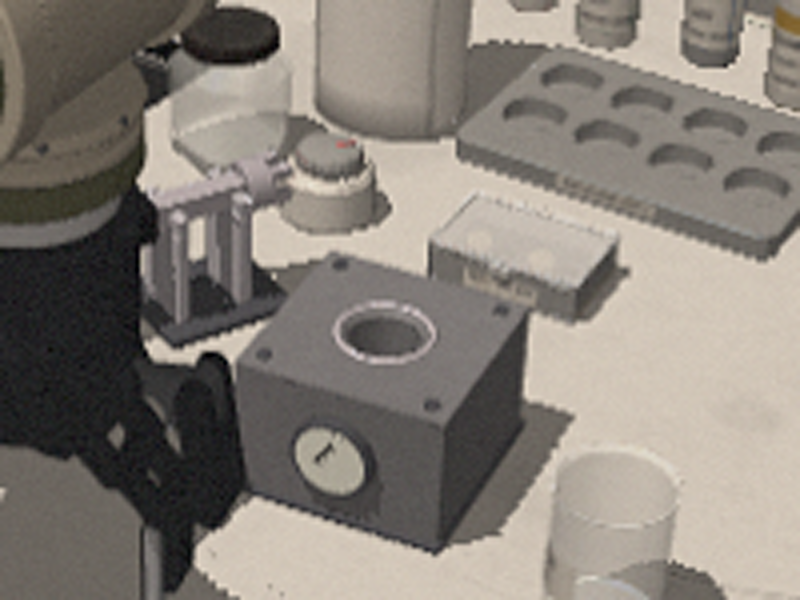

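Run:
```python
from h import *
print(tri('scene',(253.3,346),'top',(257.7,358.1)))
# hole ring in holez: x 65-450,y 60-445 /16
print(onz('top',(242+252/16-.5,342+258/16-.5),.085), onz('scene',(253.3,346),.085))
tip=np.array([.6614,-.2812]);mid=np.array([.5498,-.2339]);end=onz('top',(271.6,265.0),.075)
print(end, np.degrees(np.arctan2(*(tip-end[:2])[::-1])),np.linalg.norm(tip-end[:2]),np.degrees(np.arctan2(*(tip-mid)[::-1])))
# handle end edge/axis from zoom: handle corners
def z(x,y): return (190+y/5-.5,240+x/5-.5)
a=onz('top',z((115+163)/2,(385+407)/2),.088); b=onz('top',z(264,145),.085);c=onz('top',z(190,340),.088)
hl=[onz('top',z(*p),.088) for p in((115,385),(163,407),(155,275),(212,287))]
print(hl)
s=env.silhouettes('top','valve_key')
m=s[0]['region']; ys,xs=np.nonzero(m)
P=np.array([onz('top',(r,c),.08)[:2] for r,c in zip(ys,xs)])
d=P-P.mean(0); w,v=np.linalg.eigh(d.T@d); print(s[0]['conf'],P.mean(0),np.degrees(np.arctan2(v[1,1],v[0,1])), m.sum())
u=v[:,1]*np.sign(v[0,1]); t=d@u; print(P.mean(0)+u*t.min(),P.mean(0)+u*t.max())
```

```text
(array([ 0.54701259, -0.43035259,  0.08447795]), np.float64(0.0009199279594144112))
[ 0.54772316 -0.42888545  0.085     ] [ 0.54671228 -0.43107277  0.085     ]
[ 0.51732293 -0.21785643  0.075     ] -23.732721322068937 0.15738682026930992 -22.96893690199885
[array([ 0.52803856, -0.21365923,  0.088     ]), array([ 0.51796118, -0.23547997,  0.088     ]), array([ 0.57797903, -0.231562  ,  0.088     ]), array([ 0.57230036, -0.25753   ,  0.088     ])]
0.59 [ 0.58614687 -0.25146546] 156.23806572004386 730
[ 0.5196816  -0.22220352] [ 0.65868358 -0.28340042]
```

```bash
cat >> h.py <<'E'
def rel(x,y,z,yaw):
    """shift mm, spin rad needed to reach world TCP x,y,z with tool-x yaw (deg)"""
    s=env.observe(); R=np.array(s['tool_rot']); p=np.array(s['position'])
    t=R.T@(np.array([x,y,z])-p)*1000
    cur=np.degrees(np.arctan2(R[1,0],R[0,0])); sp=-np.radians((yaw-cur+180)%360-180)
    print('need',np.round(t,1),'spin',round(sp,3),'cur yaw',round(cur,2),'pos',np.round(p,4),'w',round(s['grip_width'],4),'F',np.round(s['ft_force'],1),'T',np.round(s['wrist_torque'],2),'t',s['time_s'],'q6',round(s['q'][5],1))
    return t,sp
E
python3 - <<'E'
from h import *
rel(.532,-.2269,.13,-23.5)
E
```

```text
need [ 445.  -180.5  101.3] spin 0.7 cur yaw 16.6 pos [ 0.1572 -0.527   0.2313] w 0.0852 F [-0.2 -0.4 -0.4] T [-0.02  0.03 -0.  ] t 0.75 q6 -12.3
```

move_arm([
  [40,-16,0,0.07],
  [85,-34,0,0.14],
  [130,-53,0,0.21],
  [175,-71,0,0.28],
  [220,-89,10,0.35],
  [265,-107,25,0.42],
  [310,-126,45,0.49],
  [355,-144,65,0.56],
  [400,-162,85,0.63],
  [430,-174,95,0.68],
  [445,-180.5,101,0.7],
  [445,-180.5,101,0.7],
  [445,-180.5,101,0.7],
  [445,-180.5,101,0.7],
], grip=0, grip_force=25)

```text
time_s: 2.15
position: [0.5315, -0.2278, 0.1309]
tool_rot: [[0.917, -0.4, 0.001], [-0.4, -0.917, -0.001], [0.001, 0.0, -1.0]]
ft_force: [-1.5, -0.3, -0.6]
grip_width: 0.0852
```

Run:
```python
from h import *
rel(.532,-.2269,.056,-23.5)
save(env.get_image('top'),'top1.png')
for n in ('key_end','valve_key','key_tip','guard_mouth'):
  for c in('top',):
    r=env.tip_of(c,n); print(n,[(np.round(x['point'],1).tolist(),round(x['conf'],2)) for x in r[:2]])
im=env.get_image('scene'); save(cv2.resize(im[150:320,200:430],(800,591)),'sc1.png')
```

```text
need [ 0.  -1.  74.9] spin -0.001 cur yaw -23.55 pos [ 0.5315 -0.2278  0.1309] w 0.0852 F [-1.5 -0.3 -0.6] T [0.02 0.04 0.02] t 2.15 q6 78.6
key_end []
valve_key []
key_tip [([209.7, 295.9], 0.57)]
guard_mouth [([258.2, 361.1], 0.97)]
```

View pics/sc1.png

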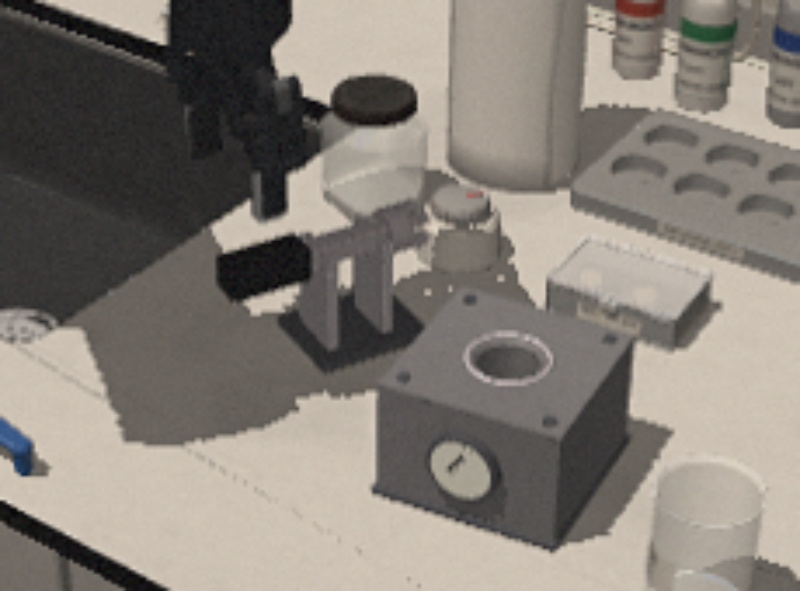

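View pics/top1.png

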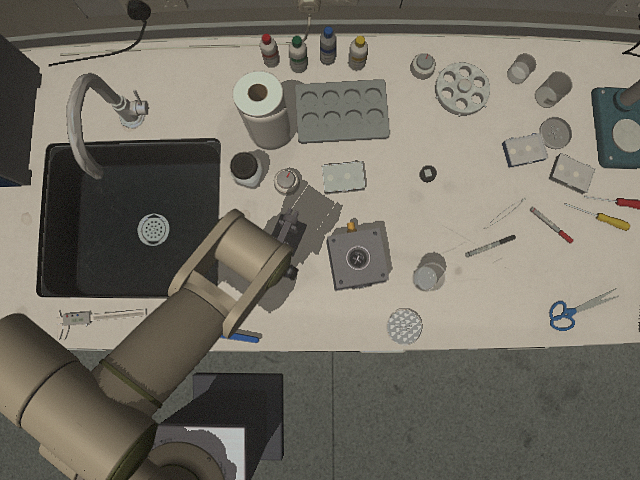

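move_arm([
  [0,-1,25,0],
  [0,-1,50,0],
  [0,-1,75,0],
  [0,-1,75,0],
  [0,-1,75,0],
])

```text
time_s: 2.95
position: [0.5326, -0.2262, 0.0559]
tool_rot: [[0.917, -0.399, 0.0], [-0.399, -0.917, -0.0], [0.0, -0.0, -1.0]]
ft_force: [1.1, -0.2, 0.4]
grip_width: 0.085
```

move_arm([
  [0,0,0,0],
  [0,0,0,0],
  [0,0,0,0],
  [0,0,0,0],
  [0,0,0,0],
  [0,0,0,0],
  [0,0,0,0],
  [0,0,0,0],
], grip=1, grip_force=25)

```text
time_s: 3.75
position: [0.5325, -0.226, 0.0556]
tool_rot: [[0.917, -0.399, 0.0], [-0.399, -0.917, -0.0], [0.0, 0.0, -1.0]]
ft_force: [-0.8, -0.3, 4.0]
grip_width: 0.0258
```

Run:
```python
from h import *
rel(.532,-.2269,.056,-23.5)
im=env.get_image('scene'); save(cv2.resize(im[150:320,200:430],(800,591)),'sc2.png')
```

```text
need [-0.1  1.  -0.4] spin 0.0 cur yaw -23.5 pos [ 0.5325 -0.226   0.0556] w 0.0258 F [-0.8 -0.3  4. ] T [ 0.01 -0.02 -0.03] t 3.75 q6 78.8
```

View pics/sc2.png

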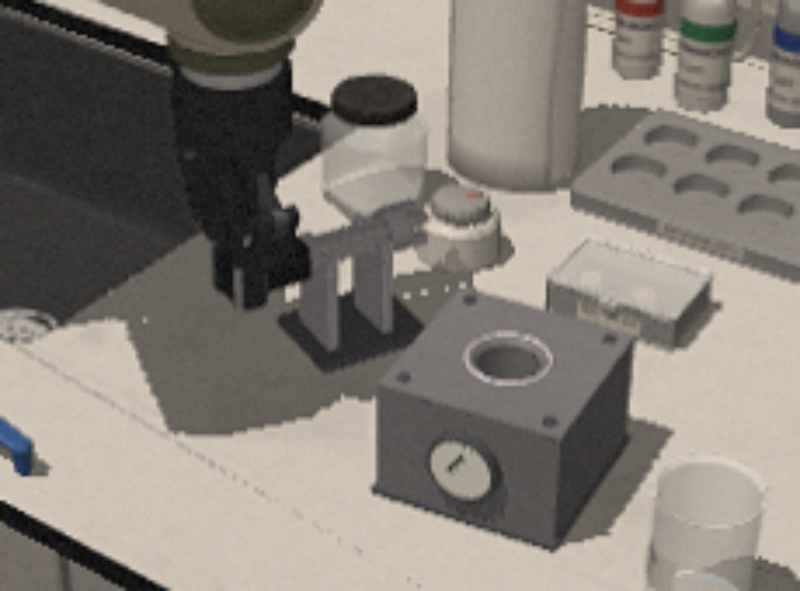

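move_arm([
  [0,0,-20,0],
  [0,0,-45,0],
  [0,0,-70,0],
  [0,0,-100,0],
  [0,0,-130,0],
  [0,0,-160,0],
  [0,0,-180,0],
  [0,0,-180,0],
  [0,0,-180,0],
  [0,0,-180,0],
], grip_force=20)

```text
time_s: 4.8
position: [0.5319, -0.2257, 0.2333]
tool_rot: [[0.917, -0.399, -0.003], [-0.399, -0.917, 0.002], [-0.004, -0.001, -1.0]]
ft_force: [-0.2, 0.3, -1.6]
grip_width: 0.0255
```

Run:
```python
from h import *
rel(.532,-.2269,.056,-23.5)
im=env.get_image('scene'); save(cv2.resize(im[100:320,180:430],(800,600)),'sc3.png')
```

```text
need [  1.3   1.2 177.3] spin -0.0 cur yaw -23.51 pos [ 0.5319 -0.2257  0.2333] w 0.0255 F [-0.2  0.3 -1.6] T [0.08 0.12 0.04] t 4.8 q6 78.8
```

View pics/sc3.png

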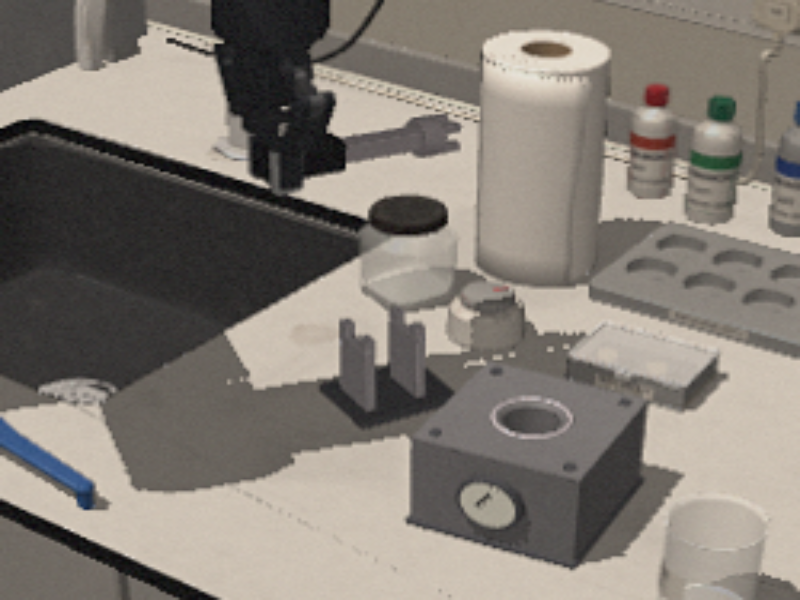

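move_arm([
  [0,0,-40,0],
  [0,0,-80,0],
  [0,0,-100,0],
  [0,0,-95,0],
  [0,0,-80,0],
  [0,0,-50,0],
  [0,0,-2,0],
  [0,0,-50,0],
  [0,0,-100,0],
  [0,0,-125,0],
  [0,0,-125,0],
  [0,0,-115,0],
  [0,0,-95,0],
  [0,0,-50,0],
  [0,0,-2,0],
  [0,0,-50,0],
  [0,0,-90,0],
  [0,0,-110,0],
  [0,0,-110,0],
])

```text
time_s: 6.75
position: [0.5325, -0.2261, 0.3447]
tool_rot: [[0.917, -0.399, 0.0], [-0.399, -0.917, -0.0], [0.001, 0.0, -1.0]]
ft_force: [-0.3, 0.6, -2.7]
grip_width: 0.0252
```

Run:
```python
from h import *
rel(.532,-.2269,.056,-23.5)
im=env.get_image('scene'); save(cv2.resize(im[60:280,180:430],(800,600)),'sc4.png')
```

```text
need [ -0.3   1.  288.7] spin -0.0 cur yaw -23.5 pos [ 0.5325 -0.2261  0.3447] w 0.0252 F [-0.3  0.6 -2.7] T [ 0.01  0.11 -0.01] t 6.75 q6 78.8
```

View pics/sc4.png

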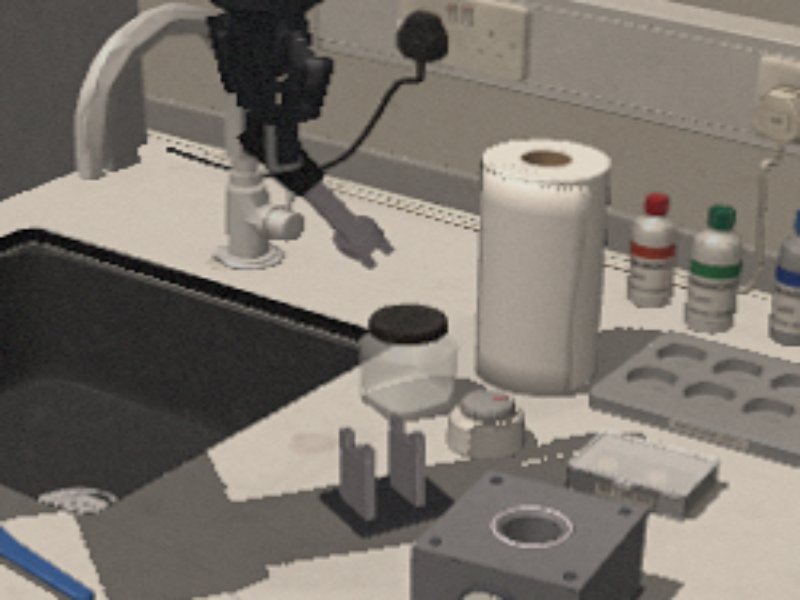

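move_arm([
  [-5,0,5,0],
  [-15,0,15,0],
  [-40,0,40,0],
  [-75,0,75,0],
  [-40,0,40,0],
  [-5,0,5,0],
  [10,0,-10,0],
  [10,0,-10,0],
  [5,0,-5,0],
  [-10,0,10,0],
  [-40,0,40,0],
  [-75,0,75,0],
  [-40,0,40,0],
  [-5,0,5,0],
  [10,0,-10,0],
  [15,0,-15,0],
  [15,0,-15,0],
])

```text
time_s: 8.5
position: [0.5458, -0.2318, 0.3589]
tool_rot: [[0.917, -0.399, -0.002], [-0.399, -0.917, 0.001], [-0.002, -0.0, -1.0]]
ft_force: [-0.6, 0.9, -3.5]
grip_width: 0.026
```

Run:
```python
from h import *
rel(.532,-.2269,.056,-23.5)
im=env.get_image('scene'); save(cv2.resize(im[60:280,180:430],(800,600)),'sc5.png')
```

```text
need [-14.    1.1 303. ] spin 0.0 cur yaw -23.5 pos [ 0.5458 -0.2318  0.3589] w 0.026 F [-0.6  0.9 -3.5] T [ 0.04  0.09 -0.01] t 8.5 q6 79.1
```

View pics/sc5.png

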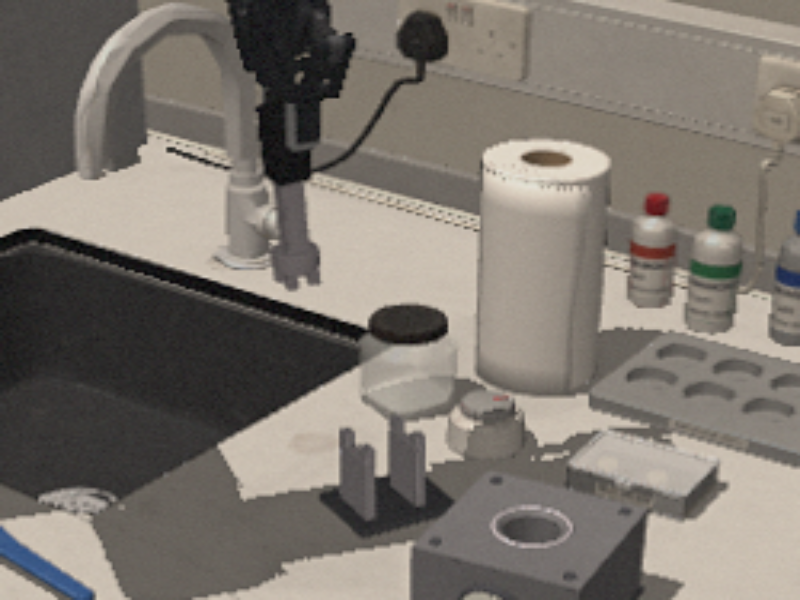

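Run:
```python
from h import *
s=env.observe(); p=np.array(s['position']); print(p)
R=np.array(s['tool_rot']); g=p-R[:,2]*.019
for d in (0,.049,.138): print(d,proj('scene',g+[0,0,-d]),proj('top',g+[0,0,-d]))
im=env.get_image('scene'); save(cv2.resize(im[80:190,220:330],(600,600),interpolation=cv2.INTER_CUBIC),'sc6.png')
tp=env.get_image('top'); save(cv2.resize(tp[190:300,240:400],(800,550),interpolation=cv2.INTER_CUBIC),'top6.png')
for c in('scene','top'):
  for n in('key_tip','key_end','valve_key'):
    r=env.tip_of(c,n); print(c,n,[(np.round(x['point'],1).tolist(),round(x['conf'],2)) for x in r[:2]])
```

```text
[ 0.54543951 -0.23157865  0.35872328]
0 [102.90759522 269.58872974] [243.42064752 252.18880069]
0.049 [124.91301999 270.13118558] [246.69038345 256.07649191]
0.138 [162.95969479 271.12556745] [251.82131789 262.18101891]
scene key_tip [([161.7, 270.1], 0.82)]
scene key_end [([97.2, 266.7], 0.96)]
scene valve_key [([114.0, 270.5], 0.79)]
top key_tip []
top key_end []
top valve_key [([183.1, 287.2], 0.45)]
```

View pics/sc6.png

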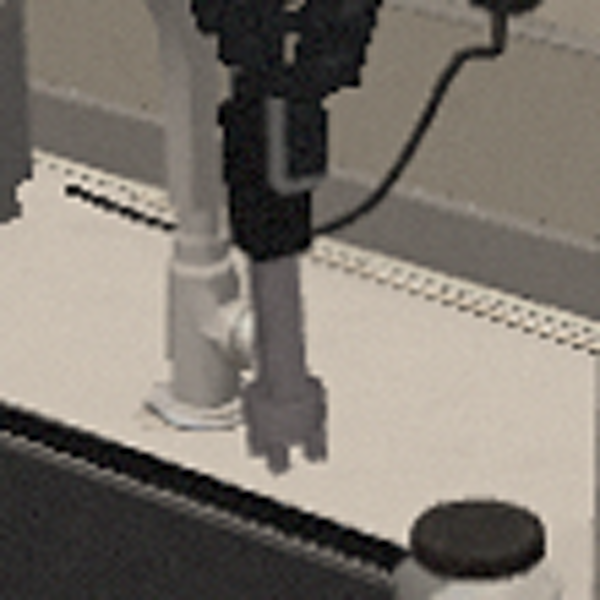

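View pics/top6.png

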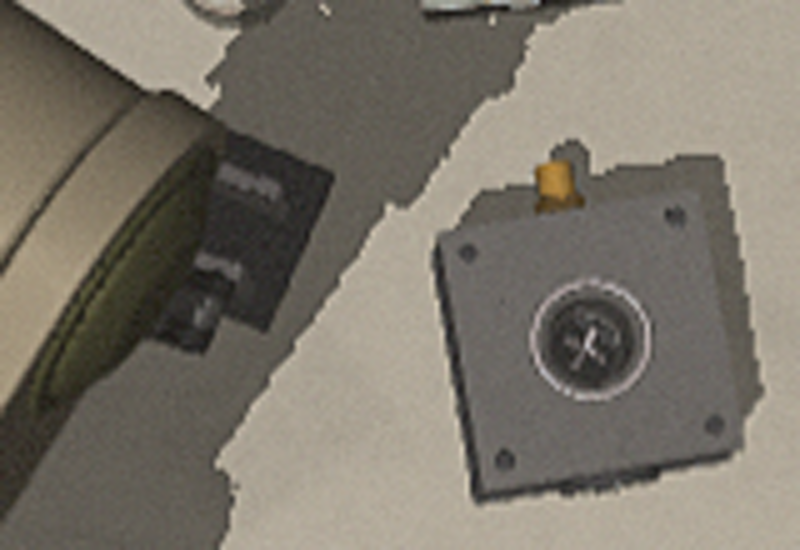

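Run:
```python
from h import *
rel(.544,-.429,.27,-25)
```

```text
need [ 76.8 181.6  90.2] spin 0.026 cur yaw -23.5 pos [ 0.546  -0.2319  0.3602] w 0.0256 F [-0.3 -0.3 -1.8] T [ 0.   -0.08 -0.04] t 8.95 q6 79.1
```

move_arm([
  [0,0,0,0],
  [5,12,3,0],
  [13,32,10,0.01],
  [23,55,25,0.01],
  [34,80,40,0.02],
  [45,107,55,0.026],
  [56,132,67,0.026],
  [66,156,78,0.026],
  [74,174,87,0.026],
  [77,181,90,0.026],
  [77,181.5,90,0.026],
  [77,181.5,90,0.026],
  [77,181.5,90,0.026],
], grip_force=40)

```text
time_s: 10.25
position: [0.5448, -0.4282, 0.2715]
tool_rot: [[0.907, -0.421, 0.001], [-0.421, -0.907, -0.001], [0.001, 0.0, -1.0]]
ft_force: [0.2, -0.6, -2.9]
grip_width: 0.0252
```

Run:
```python
from h import *
rel(.544,-.429,.22,-25)
s=env.observe(); p=np.array(s['position']); g=p+[0,0,.019]
for d in (0,.049,.138): print(d,proj('scene',g+[0,0,-d]),proj('top',g+[0,0,-d]))
im=env.get_image('scene'); save(cv2.resize(im[150:300,270:420],(600,600),interpolation=cv2.INTER_CUBIC),'sc7.png')
tp=env.get_image('top'); save(cv2.resize(tp[190:300,300:410],(600,600),interpolation=cv2.INTER_CUBIC),'top7.png')
for c in('scene','top'):
  for n in('key_tip','guard_mouth'):
    r=env.tip_of(c,n); print(c,n,[(np.round(x['point'],1).tolist(),round(x['conf'],2)) for x in r[:2]])
```

```text
need [-0.5  1.  51.5] spin 0.001 cur yaw -24.93 pos [ 0.5448 -0.4282  0.2715] w 0.0252 F [ 0.2 -0.6 -2.9] T [-0.02  0.03 -0.04] t 10.25 q6 67.0
0 [167.45432404 348.44902986] [248.55957475 364.13833125]
0.049 [189.29971772 347.43912575] [251.30720644 362.26773878]
0.138 [226.73092423 345.67231785] [255.66958257 359.29660247]
scene key_tip [([227.3, 345.6], 0.88)]
scene guard_mouth [([253.9, 342.7], 0.74), ([324.2, 400.0], 0.48)]
top key_tip []
top guard_mouth [([254.1, 358.1], 0.82)]
```

View pics/sc7.png

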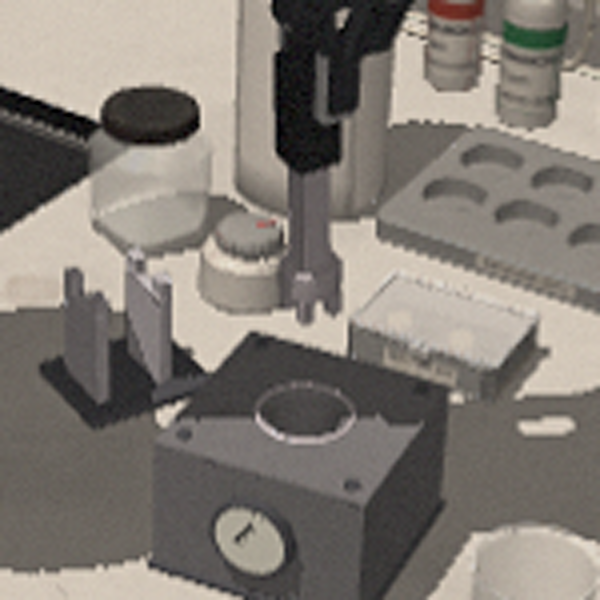

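View pics/top7.png

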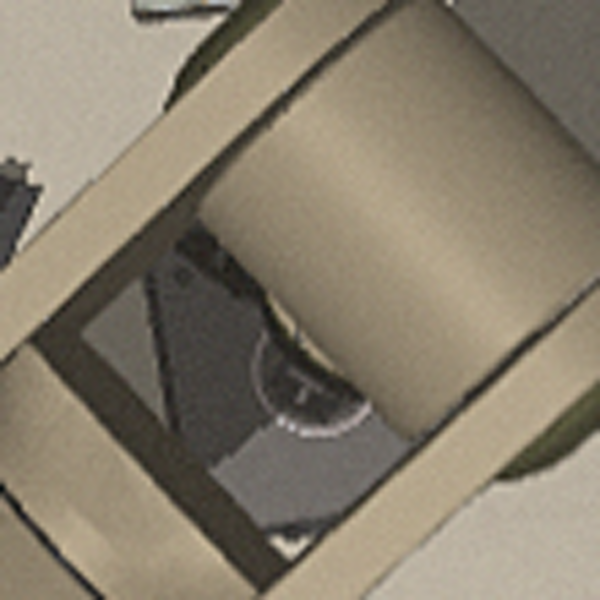

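move_arm([
  [-2,1,15,0],
  [-2,1,35,0],
  [-2,1,50,0],
  [-2,1,62,0],
  [-2,1,70,0],
  [-2,1,75,0],
  [-2,1,80,0],
  [-2,1,80,0],
])

```text
time_s: 11.35
position: [0.5424, -0.4292, 0.1901]
tool_rot: [[0.906, -0.422, 0.001], [-0.422, -0.906, 0.0], [0.0, -0.0, -1.0]]
ft_force: [1.7, 0.6, -2.9]
grip_width: 0.0256
```

Run:
```python
from h import *
rel(.544,-.429,.16,-25)
im=env.get_image('scene'); save(cv2.resize(im[150:300,270:420],(600,600),interpolation=cv2.INTER_CUBIC),'sc8.png')
```

```text
need [ 1.4 -0.8 30.1] spin 0.0 cur yaw -24.99 pos [ 0.5424 -0.4292  0.1901] w 0.0256 F [ 1.7  0.6 -2.9] T [ 0.02 -0.43  0.05] t 11.35 q6 66.8
```

View pics/sc8.png

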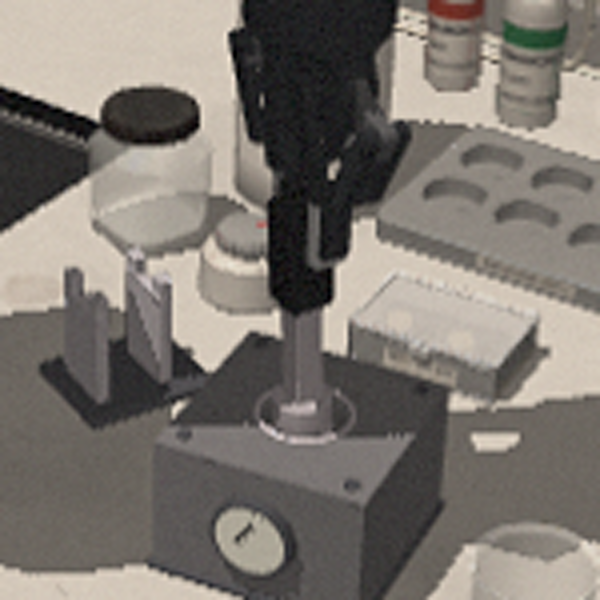

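move_arm([
  [2,0,3,0],
  [3,0,8,0],
  [3,0,14,0],
  [3,0,20,0],
  [3,0,26,0],
  [3,0,30,0],
  [3,0,33,0],
  [3,0,33,0],
])

```text
time_s: 12.2
position: [0.5448, -0.4304, 0.1568]
tool_rot: [[0.906, -0.423, -0.001], [-0.423, -0.906, 0.001], [-0.001, -0.0, -1.0]]
ft_force: [-0.3, 0.4, -1.7]
grip_width: 0.0253
```

Run:
```python
from h import *
rel(.544,-.429,.142,-25)
im=env.get_image('scene'); save(cv2.resize(im[150:300,270:420],(600,600),interpolation=cv2.INTER_CUBIC),'sc9.png')
```

```text
need [-1.3 -0.9 14.8] spin 0.0 cur yaw -24.99 pos [ 0.5448 -0.4304  0.1568] w 0.0253 F [-0.3  0.4 -1.7] T [ 0.01 -0.    0.01] t 12.2 q6 66.9
```

View pics/sc9.png

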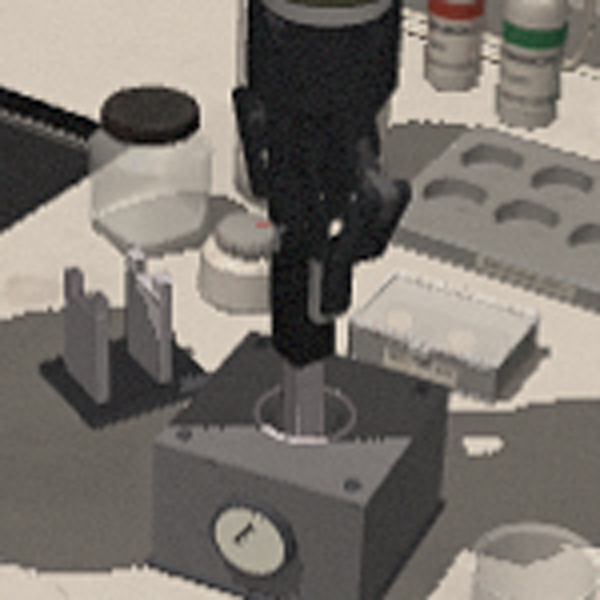

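No contact yet, torques zero. Descending slowly to feel the cross.

move_arm([
  [0,0,2,0],
  [0,0,4,0],
  [0,0,6,0],
  [0,0,6,0],
])

```text
time_s: 12.65
position: [0.5448, -0.4303, 0.1509]
tool_rot: [[0.906, -0.423, -0.0], [-0.423, -0.906, 0.0], [-0.001, -0.0, -1.0]]
ft_force: [0.6, 0.1, -2.9]
grip_width: 0.0251
```

move_arm([
  [0,0,2,0],
  [0,0,4,0],
  [0,0,6,0],
  [0,0,6,0],
])

```text
time_s: 13.05
position: [0.5449, -0.4303, 0.1449]
tool_rot: [[0.906, -0.422, -0.0], [-0.422, -0.906, 0.0], [-0.001, -0.0, -1.0]]
ft_force: [-0.6, 1.1, -2.6]
grip_width: 0.0254
```

move_arm([
  [0,0,2,0],
  [0,0,3,0],
  [0,0,3,0],
])

```text
time_s: 13.35
position: [0.545, -0.4304, 0.1426]
tool_rot: [[0.906, -0.422, 0.0], [-0.422, -0.906, -0.0], [0.0, 0.0, -1.0]]
ft_force: [0.3, 0.8, 1.0]
grip_width: 0.025
```

move_arm([
  [0,0,0,0],
  [0,0,0,0],
  [0,0,0,0],
  [0,0,0,0],
  [0,0,0,0],
  [0,0,0,0],
  [0,0,0,0],
  [0,0,0,0],
  [0,0,0,0],
  [0,0,0,0],
], grip=0)

```text
time_s: 14.35
position: [0.5449, -0.4305, 0.1423]
tool_rot: [[0.906, -0.422, 0.0], [-0.422, -0.906, -0.0], [0.0, 0.0, -1.0]]
ft_force: [0.2, -0.1, -0.5]
grip_width: 0.0852
```

Run:
```python
from h import *
rel(.547,-.430,.142,-25)
im=env.get_image('scene'); save(cv2.resize(im[150:300,270:420],(600,600),interpolation=cv2.INTER_CUBIC),'sc10.png')
for c in('scene',):
  for n in('key_end','guard_mouth','valve_key'):
    r=env.tip_of(c,n); print(c,n,[(np.round(x['point'],1).tolist(),round(x['conf'],2)) for x in r[:2]])
for z in (.072,.115,.112,.101): print(z,proj('scene',(.547,-.430,z+.085)),proj('scene',(.547,-.430,z)))
```

```text
need [ 1.7 -1.3  0.3] spin 0.0 cur yaw -24.99 pos [ 0.5449 -0.4305  0.1423] w 0.0852 F [ 0.2 -0.1 -0.5] T [-0.04  0.02  0.03] t 14.35 q6 66.9
scene key_end [([221.1, 349.4], 0.88)]
scene guard_mouth [([251.3, 343.1], 0.58)]
scene valve_key [([231.6, 347.6], 0.76), ([284.9, 346.5], 0.68)]
0.072 [224.71220678 347.06028793] [257.99602188 345.4066821 ]
0.115 [206.92029618 347.92883762] [241.46527177 346.23265161]
0.112 [208.18298073 347.86755109] [242.63875264 346.17432322]
0.101 [212.78520972 347.64371574] [246.91544128 345.96135387]
```

View pics/sc10.png

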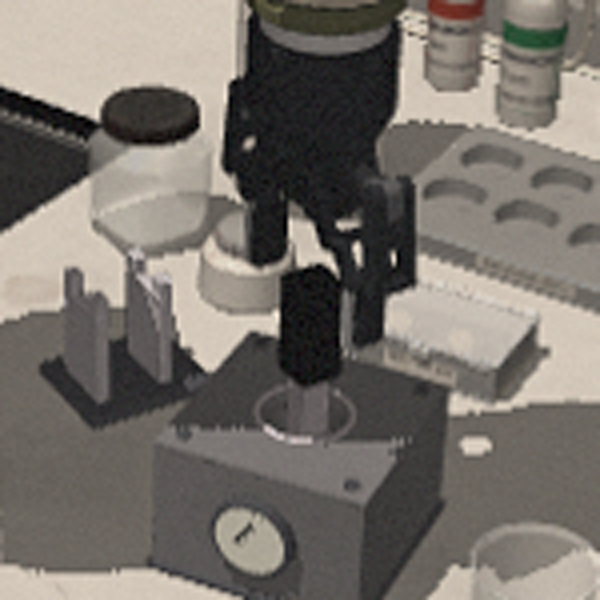

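move_arm([
  [1.5,-1,4,0],
  [1.5,-1,8,0],
  [1.5,-1,12,0],
  [1.5,-1,12,0],
])

```text
time_s: 14.95
position: [0.5464, -0.4299, 0.1293]
tool_rot: [[0.906, -0.422, -0.001], [-0.422, -0.906, 0.001], [-0.002, -0.001, -1.0]]
ft_force: [-0.3, 0.2, -0.2]
grip_width: 0.0854
```

move_arm([
  [0,0,0,0],
  [0,0,0,0],
  [0,0,0,0],
  [0,0,0,0],
  [0,0,0,0],
  [0,0,0,0],
  [0,0,0,0],
  [0,0,0,0],
], grip=1, grip_force=60)

```text
time_s: 15.75
position: [0.5467, -0.4303, 0.1306]
tool_rot: [[0.906, -0.423, 0.0], [-0.423, -0.906, -0.001], [0.0, 0.0, -1.0]]
ft_force: [-0.1, -1.2, 2.6]
grip_width: 0.0254
```

move_arm([
  [0,0,0,-0.1],
  [0,0,0,-0.2],
  [0,0,0,-0.3],
  [0,0,0,-0.4],
  [0,0,0,-0.5],
  [0,0,0,-0.6],
])

```text
time_s: 16.35
position: [0.5473, -0.4293, 0.1306]
tool_rot: [[0.986, 0.167, 0.001], [0.167, -0.986, 0.002], [0.002, -0.001, -1.0]]
ft_force: [1.2, 3.4, 3.5]
grip_width: 0.0256
```

Run:
```python
from h import *
rel(.547,-.430,.130,-25)
```

```text
need [-0.4  0.7  0.6] spin 0.604 cur yaw 9.63 pos [ 0.5473 -0.4293  0.1306] w 0.0256 F [1.2 3.4 3.5] T [ 0.87 -0.38 -0.17] t 16.35 q6 32.5
```

move_arm([
  [0,0,0,-0.1],
  [0,0,0,-0.2],
  [0,0,0,-0.3],
  [0,0,0,-0.4],
  [0,0,0,-0.5],
  [0,0,0,-0.6],
])

```text
time_s: 16.95
position: [0.5469, -0.429, 0.1305]
tool_rot: [[0.719, 0.695, 0.0], [0.695, -0.719, 0.002], [0.002, -0.002, -1.0]]
ft_force: [0.4, 3.7, 4.1]
grip_width: 0.0255
```

Run:
```python
from h import *
rel(.547,-.430,.130,-25)
```

```text
need [-0.7  0.8  0.5] spin 1.205 cur yaw 44.02 pos [ 0.5469 -0.429   0.1305] w 0.0255 F [0.4 3.7 4.1] T [ 1.18  0.04 -0.19] t 16.95 q6 -1.9
```

move_arm([
  [0,0,0,-0.08],
  [0,0,0,-0.16],
  [0,0,0,-0.22],
  [0,0,0,-0.28],
])

```text
time_s: 17.35
position: [0.5468, -0.4289, 0.1306]
tool_rot: [[0.501, 0.866, -0.0], [0.866, -0.501, 0.003], [0.002, -0.001, -1.0]]
ft_force: [-1.0, 3.8, 4.7]
grip_width: 0.0253
```

Run:
```python
from h import *
rel(.547,-.430,.130,-25)
```

```text
need [-0.8  0.7  0.6] spin 1.483 cur yaw 59.97 pos [ 0.5468 -0.4289  0.1306] w 0.0253 F [-1.   3.8  4.7] T [ 1.14  0.15 -0.12] t 17.35 q6 -17.9
```

move_arm([
  [0,0,0,-0.04],
  [0,0,0,-0.08],
  [0,0,0,-0.12],
])

```text
time_s: 17.65
position: [0.5468, -0.429, 0.1305]
tool_rot: [[0.394, 0.919, -0.0], [0.919, -0.394, 0.003], [0.002, -0.001, -1.0]]
ft_force: [0.1, 5.1, 4.0]
grip_width: 0.0253
```

Run:
```python
from h import *
rel(.547,-.430,.130,-25)
```

```text
need [-0.9  0.6  0.5] spin 1.602 cur yaw 66.79 pos [ 0.5468 -0.429   0.1305] w 0.0253 F [0.1 5.1 4. ] T [ 1.13  0.14 -0.13] t 17.65 q6 -24.7
```

move_arm([
  [0,0,0,-0.04],
  [0,0,0,-0.08],
  [0,0,0,-0.08],
])

```text
time_s: 17.95
position: [0.5466, -0.4291, 0.1305]
tool_rot: [[0.321, 0.947, -0.0], [0.947, -0.321, 0.002], [0.002, -0.001, -1.0]]
ft_force: [-1.5, 4.6, 5.4]
grip_width: 0.0253
```

Run:
```python
from h import *
rel(.547,-.430,.130,-25)
im=env.get_image('scene'); save(cv2.resize(im[150:300,270:420],(600,600),interpolation=cv2.INTER_CUBIC),'sc11.png')
```

```text
need [-0.8  0.6  0.5] spin 1.68 cur yaw 71.28 pos [ 0.5466 -0.4291  0.1305] w 0.0253 F [-1.5  4.6  5.4] T [ 1.3   0.41 -0.37] t 17.95 q6 -29.2
```

move_arm([
  [0,0,0,-0.04],
  [0,0,0,-0.08],
  [0,0,0,-0.08],
  [0,0,0,-0.08],
])

```text
time_s: 18.4
position: [0.5467, -0.4296, 0.1305]
tool_rot: [[0.247, 0.969, -0.0], [0.969, -0.247, 0.002], [0.001, -0.0, -1.0]]
ft_force: [-1.2, 4.6, 4.6]
grip_width: 0.0253
```

Run:
```python
from h import *
rel(.547,-.430,.130,-25)
im=env.get_image('scene'); save(cv2.resize(im[150:300,270:420],(600,600),interpolation=cv2.INTER_CUBIC),'sc11.png')
```

```text
need [-0.3  0.4  0.5] spin 1.757 cur yaw 75.69 pos [ 0.5467 -0.4296  0.1305] w 0.0253 F [-1.2  4.6  4.6] T [ 1.21  0.29 -1.1 ] t 18.4 q6 -33.6
```

View pics/sc11.png

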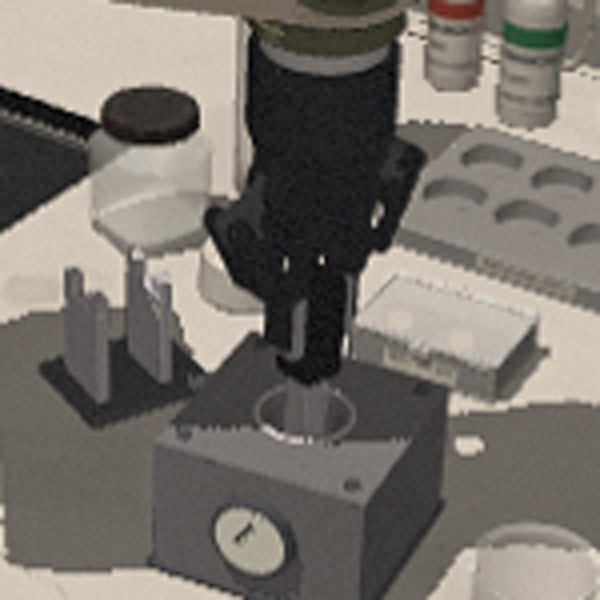

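move_arm([
  [0,0,0,0.03],
  [0,0,0,0.06],
  [0,0,0,0.06],
])

```text
time_s: 18.75
position: [0.5467, -0.4295, 0.1305]
tool_rot: [[0.304, 0.953, -0.0], [0.953, -0.304, 0.001], [0.001, -0.001, -1.0]]
ft_force: [-0.9, 3.6, 6.0]
grip_width: 0.0256
```

move_arm([
  [0,0,0,0],
  [0,0,0,0],
  [0,0,0,0],
  [0,0,0,0],
  [0,0,0,0],
  [0,0,0,0],
  [0,0,0,0],
  [0,0,0,0],
  [0,0,0,0],
], grip=0)

```text
time_s: 19.65
position: [0.5467, -0.4302, 0.1303]
tool_rot: [[0.302, 0.953, 0.0], [0.953, -0.302, -0.0], [-0.0, 0.0, -1.0]]
ft_force: [0.3, -0.2, -0.6]
grip_width: 0.0854
```

move_arm([
  [0,0,-10,0],
  [0,0,-30,0],
  [0,0,-60,0],
  [0,0,-100,0],
  [0,0,-140,0],
  [-30,0,-150,0],
  [-70,0,-150,0],
  [-110,0,-150,0],
  [-140,0,-150,0],
  [-150,0,-150,0],
  [-150,0,-150,0],
])

```text
time_s: 20.75
position: [0.5003, -0.5747, 0.28]
tool_rot: [[0.304, 0.953, -0.0], [0.953, -0.304, 0.0], [0.0, -0.0, -1.0]]
ft_force: [0.8, 0.3, -0.3]
grip_width: 0.0854
```

Run:
```python
from h import *
rel(.547,-.430,.130,-25)
im=env.get_image('scene'); save(cv2.resize(im[150:300,270:420],(600,600),interpolation=cv2.INTER_CUBIC),'sc12.png')
tp=env.get_image('top'); save(cv2.resize(tp[180:340,240:450],(788,600),interpolation=cv2.INTER_CUBIC),'top12.png')
P={}
for c in('scene','top'):
  for n in('key_end',):
    r=env.tip_of(c,n); print(c,n,[(np.round(x['point'],1).tolist(),round(x['conf'],2)) for x in r[:2]])
    if r:P[c]=r[0]['point']
if len(P)==2: print(tri('scene',P['scene'],'top',P['top']))
```

```text
need [152.1   0.5 150. ] spin 1.698 cur yaw 72.28 pos [ 0.5003 -0.5747  0.28  ] w 0.0854 F [ 0.8  0.3 -0.3] T [ 0.06 -0.03  0.  ] t 20.75 q6 -40.1
scene key_end [([217.6, 348.9], 0.7), ([271.3, 348.0], 0.17)]
top key_end [([253.5, 356.2], 0.67), ([174.7, 250.4], 0.48)]
(array([ 0.55088942, -0.42498144,  0.17005597]), np.float64(0.01070363997458881))
```

View pics/sc12.png

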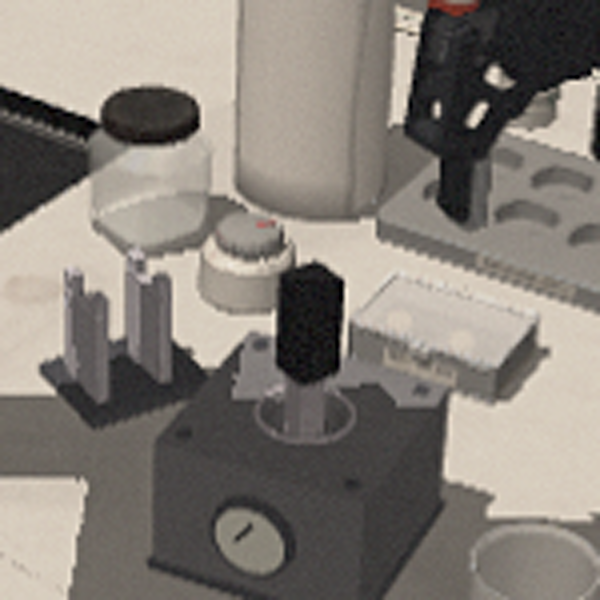

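View pics/top12.png

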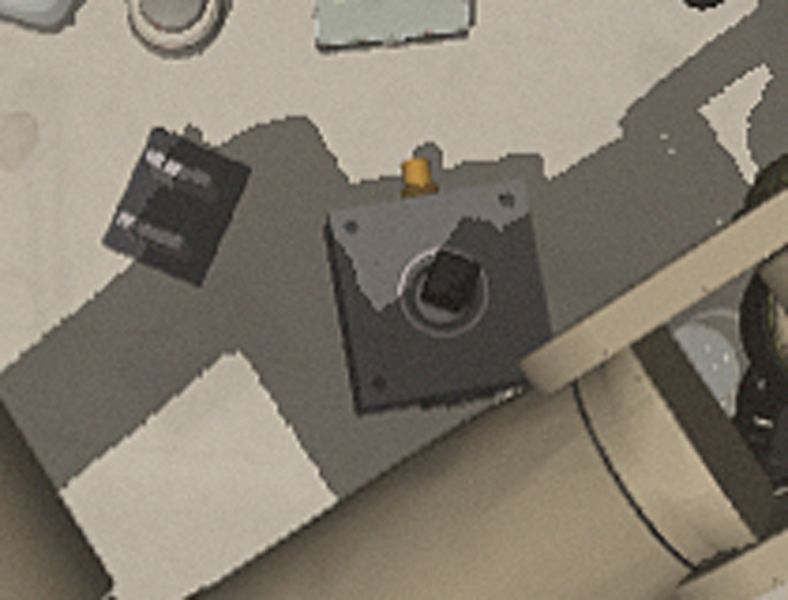

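```bash
python3 -c "
from rig import env
print(env.close_job())"
```

```text
the job is handed in; nothing more can be done
None
```

The valve is turned to its open stop and the key is left standing fully down in it. I handed the job in at about 21 s of the 67 s allowed; no verdict is given, so this rests on my own checks.

**What I did**
- I lifted the key out of the rest by the end of its handle. Quick moves up and down, then back and forth, swung it upright in the fingers.
- I lowered it into the guard hole. It went straight over the cross, because the key's angle already matched the cross angle seen in the top picture, about -27°. I then let go of it for about a second.
- I gripped it again from above and turned it 1.76 rad anticlockwise in total. I then eased back 0.06 rad, let go, and moved the arm clear.

**Last checks**
- **Stop:** the turning torque held at about 0.12–0.19 N m on the way, then rose to 0.37 and 1.1 N m, which is the hard stop. I did not measure the spindle angle directly.
- **Depth:** the handle's free end measures about 170 mm above the worktop. It should be 172 mm when dropped over the cross and 186 mm when only resting on it.
- **Upright:** the key looks upright in both pictures, and the gripper is open and away from it.
- **Bystanders:** those visible in the last pictures look unmoved. I did not measure them, and the arm never went near them.

**Disagreement:** in the last check, the two views' rays for the handle's end missed each other by about 11 mm, from a loose network detection. The position they gave is therefore rough, about 6 mm off the hole's axis. The height agrees with where the handle's lower edge appears in the scene picture.

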